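# Draw up the cam lock of a flat-pack bottle rack

### The arm

A 6-joint arm with a two-finger parallel gripper is mounted at the origin on a cart in front of the work surface, level with it; the furniture and walls round the work are solid. World frame = base frame: x ahead of the robot, y to its left, z up, the work surface at z = 0. Lengths are in mm, angles in rad, forces in N, time in s.
With the tool pointing down it reaches from about 300 to 850 mm from the base axis. Payload 5.4 kg.
Tool frame: the origin (TCP) lies midway between the tips of the shut fingers; the grasp point (between the pads) lies 19 mm behind it; z points along the fingers, y is the line along which they close (so a half turn about z gives the same grasp; the last joint's range is limited). The gripper opens to 85 mm and grips with 20 to 120 N. Pads are 22 mm wide; open, the fingers measure 114 mm over their backs; the gripper's body (76 mm by 85 mm) begins 54 mm behind the grasp point. The pads swing forward as they close: fully open they stand 13 mm farther back than shut.
Start: joints at [0.982, 0.158, 1.597, -0, 1.386, -0.21], TCP at [212.647, 534.217, 231.299] pointing down, gripper open.
Joint ranges: [-2.91, 2.91], [-0.94, 2.29], [0.18, 2.7], [-1.29, 4.43], [0.17, 2.64], [-3, 3]. Speed limits (rad/s): [2.57, 2.57, 3.14, 3.14, 3.14, 3.14].

### API

Orientations are given as a rotation vector (axis times angle).
In Python, from station import env, fingers, viewer, finish_job gives the robot as it stands. Calls block until the motion is done:
- env.goto(position, orientation): joint-space move of the TCP to a pose.
- env.move_l(position, max_speed=150, ori=None, max_force=None): straight line of the TCP; ori=None keeps the orientation; max_speed is the mean speed in mm/s. With max_force (N) it stops when the force on the tool has changed by that much, and returns True; else False.
- env.move_joints(angles): joint-space move.
- fingers.move_gripper(opening, grip_force=None): finger opening in mm; grip_force is the grip in N (None keeps the last); returns when the fingers have stopped.
- env.hold(seconds).
- env.solve_ik(position, orientation): joint angles nearest the present ones, or None.
- env.observe(): the state.
- viewer.read_camera(name): name is "side" or "top"; returns (picture, depth): 384x512x3 uint8, blue, green, red; 384x512 float32, mm along the optical axis (not along the pixel's ray), 0 where there is no reading.
- viewer.camera_model(name): a dict with "vfov" (degrees; the focal length in pixels is half the picture's height over the tangent of half this angle, whatever the lens; pixels are square), "cx", "cy" (the principal point, pixels), "distortion" ([k1, k2, p1, p2, k3] as OpenCV has them; the pictures are not rectified), "xyz" and "attitude" of the camera in the world. Camera axes: x right, y down, z forward; pixel columns grow to the right and rows downward; lengths in mm; the calibration is good to about 2 mm. A picture is of the moment at which its call begins. camera_model takes no time and is no camera call.
A pose or a line that the arm cannot do raises env.IKError and nothing moves.
- finish_job(): hands the job in; it is judged then, once.
Trained networks look in the newest picture that a camera, given by its name, has taken for a name from the list of things; names that differ only in an ending like _2 or _b are one class to them, and where a whole thing is asked for, a point or a joint stands for the part that bears it (a point fixed in the world has none). Each returns a list of dicts, best first, with "score" (0 to 1); they miss things now and then, are a little off and sometimes report something else, mostly with a low value. They report only what shows in the picture. A call takes as long as a camera call. They do not tell look-alikes from the thing itself.
- viewer.boxes_of(camera, thing): "uv" ([column, row] in pixels, amid what is visible of it).
- viewer.outline_of(camera, thing): "pixels" (384x512 bool, what is visible of it) and "uv" ([column, row] in pixels, amid what is visible of it).
- viewer.landmark_of(camera, thing): "uv" ([column, row] in pixels: a listed point, or the origin of a listed thing).
The state is a dict: "time": time; "joints": joint angles; "qvel": joint speeds; "joint_efforts": joint torques, N m; "tcp_pos": TCP position; "tool_rot": TCP orientation; "contact_force": force on the tool from outside, world axes, zero at the start; "wrist_torque": the same for the moment, N m; "gripper_width": finger opening in mm; "finger_force": force on a finger pad.
Only numpy, scipy, OpenCV 4.12 (cv2) and the standard library are available. Lean on these libraries where they do the work, as an engineer would, in place of code of your own. Each camera call takes 0.05 s, during which the arm holds its last target. There are 200 camera calls.

### The job

Finish the cam-lock joint of the little bottle rack. Push the loose end panel up on its dowels until its bolt is stopped inside the cam; then take the screwdriver from the tool block, set its blade in the cam's slot and turn clockwise until the cam has drawn the panel flush with the deck and is firmly tight, but do not over-tighten it. Stand the screwdriver back in its hole in the block, and leave the other things on the bar where they are.

Things in the scene. Friction and masses are not known exactly. Their poses are not given: they have to be found in the camera images.
- rack: small beech bottle rack fixed to the bar. Its deck is a board 150 mm (x) by 180 mm (y), underside 6 mm and top 36 mm above the bar. Origin on the bar under the deck's centre, z up; the open edge that the loose end panel must meet is at x = -75 mm. At the +x edge an end panel like the loose one (85 mm tall, x +75 to +93 mm) is already on.
- end_panel: loose end panel, 18 mm thick (x), 180 mm wide (y), 85 mm tall, two bottle cradles cut in its top edge; slides only along the rack's x, on two dowels that rub with about 6 N. Starts 12 to 21 mm off. Origin at bar height in the middle of its inner face: flush with the deck when at x = -75 mm in the rack's frame. A steel bolt with a round head points from its inner face to the cam.
- panel_push (a point): middle of the end panel's outer face, 45 mm above the bar: push here, along the rack's +x. The panel stops hard, with 1 to 4.7 mm of gap left, when the bolt head is fully in the cam; 10 to 20 N is enough. The gap left differs, as the bolt was screwed in 1.6 mm more or less each time, which cannot be seen.
- cam: cam disc of the lock, steel, 34 mm across, sunk in the deck, its top level with the deck's top. Origin on its axis at its top face, z up. A screwdriver slot along its own x through the origin: 20 mm long, 5 mm wide, 6 mm deep. The small black arrow on it lies on its -x side and points at the bolt when open; it starts 0.1 rad short of to 0.15 rad past open.
- cam_slot (a point): the cam's axis at the slot's floor, 30 mm above the bar. Turn clockwise from above: it turns stiffly (0.15 to 0.2 Nm), catches the bolt head after 0.4 rad, draws the panel in 4 mm per rad. Flush comes 0.9 to 1.9 rad from open; then torque and clamping force climb, some 400 N per rad. 0.35 Nm is firmly tight; right are 20 to 80 N, more breaks the lock. It stays where left.
- screwdriver: flat screwdriver, 130 mm long, about 0.12 kg, standing upright blade down in the tool block at any yaw. Origin in the middle of the blade's tip, z towards the handle, x along the blade's width. Blade 16 mm wide (x), 3 mm thick (y), 14 mm long; shaft 9 mm across; grey collar 34 mm across from 50 to 56 mm above the tip; black hexagonal handle from 64 to 124 mm, 27 mm across its flats, two of which face +-y.
- tool_block: dark wooden block fixed to the bar, 60 mm (x) by 110 mm (y), 60 mm high. Origin under its centre, z up. The screwdriver's hole is at y = -25 mm; three spare dowel ends stand 16 mm out of the top at y = +22 to +43 mm.
- block_hole (a point): centre of the mouth of the screwdriver's hole, on the block's top, 60 mm above the bar. The hole is 22 mm across and 56 mm deep; the driver's collar rests on the top, its tip then 10 mm above the bar.
- steel_cup: bystander: ribbed steel cup with a strap handle, 58x79x92 mm, origin under its body. It stands on the other side of the rack from the tool block.
- matchbox_1: bystander: matchbox, 36x54x15 mm, origin under its centre.
- votive: bystander: low bowl-shaped glass, 74 mm across, 43 mm high, origin under its centre.
Things that resemble listed ones, but are neither listed nor needed, are in the scene too. Leave any white look-alike of the screwdriver alone. What is shaped like the tool_block but green is not meant.

How it is judged:
By the outcome, as a careful person would: the job done as asked, in the order asked, and still so for the second after the job is handed in, with the robot touching nothing.
It also fails if it takes over 70 s, if anything falls off the work surface, if the arm or the gripper's body presses on something with over 40 N, if the wrist force passes 120 N, or if a joint passes its speed limit or range.

## Working session

There is one attempt and no reset: what is moved stays moved. The work goes in short steps, each a Python script; the robot and the scene stay as the last script left them, time stands still between calls to the robot, and variables do not carry over. Pictures are saved under pics/ and viewed, at most 10 in all, crops included, and the job is handed in when it is done.

```bash
ls; mkdir -p pics
cat > h.py <<'E'
import numpy as np, cv2
from scipy.spatial.transform import Rotation as R
from station import env, fingers, viewer, finish_job
def cam(name):
    m=viewer.camera_model(name); f=192/np.tan(np.radians(m["vfov"])/2)
    K=np.array([[f,0,m["cx"]],[0,f,m["cy"]],[0,0,1.]])
    a=np.array(m["attitude"],float)
    Rm=a if a.shape==(3,3) else R.from_rotvec(a).as_matrix()
    return K,np.array(m["distortion"],float),Rm,np.array(m["xyz"],float)
def ray(name,uv):
    K,d,Rm,t=cam(name)
    n=cv2.undistortPoints(np.array(uv,float).reshape(-1,1,2),K,d).reshape(-1,2)
    return t,(Rm@np.c_[n,np.ones(len(n))].T).T   # depth-scaled rays
def atz(name,uv,z):
    t,r=ray(name,uv); return t+r*((z-t[2])/r[:,2])[:,None]
def proj(name,P):
    K,d,Rm,t=cam(name)
    rv=R.from_matrix(Rm.T).as_rotvec()
    return cv2.projectPoints(np.array(P,float).reshape(-1,1,3),rv,-Rm.T@t,K,d)[0].reshape(-1,2)
def down(yaw): # tool z down, tool y at angle yaw+90 mirrored: tool x at angle yaw in world
    return (R.from_euler('z',yaw)*R.from_rotvec([np.pi,0,0])).as_rotvec()
E
python3 - <<'E'
from h import *
for c in("side","top"):
    print(c,viewer.camera_model(c))
    im,d=viewer.read_camera(c); cv2.imwrite(f"pics/{c}0.png",im); np.save(f"{c}0.npy",d)
    for t in["rack","end_panel","panel_push","cam","cam_slot","screwdriver","tool_block","block_hole","steel_cup","matchbox_1","votive"]:
        print(c,t,[(np.round(o["uv"],1).tolist(),round(o["score"],2)) for o in viewer.landmark_of(c,t)][:4])
s=env.observe();print(s["tool_rot"],s["time"],down(0))
E
```

```text
pics
side {'vfov': 45.10896950566147, 'cx': 255.56188125668672, 'cy': 191.6161972030554, 'distortion': array([-0.03360893,  0.        ,  0.        ,  0.        ,  0.        ]), 'xyz': array([  307.88015248, -1273.47279772,   708.24207519]), 'attitude': array([-2.03259282,  0.19552108, -0.09944425])}
side rack [([269.2, 200.4], 0.93)]
side end_panel [([241.5, 200.1], 0.68)]
side panel_push [([232.4, 191.8], 0.67), ([273.9, 261.4], 0.57)]
side cam []
side cam_slot [([256.9, 194.7], 0.57), ([239.7, 199.1], 0.56)]
side screwdriver [([229.9, 273.5], 0.58)]
side tool_block [([273.1, 261.0], 0.89), ([323.4, 239.8], 0.64)]
side block_hole [([271.3, 252.1], 0.78), ([257.9, 191.4], 0.71), ([324.4, 227.3], 0.57), ([272.4, 263.4], 0.39)]
side steel_cup [([221.9, 169.0], 0.58)]
side matchbox_1 [([194.8, 187.8], 0.4)]
side votive [([204.2, 241.1], 0.95)]
top {'vfov': 57.182816888522815, 'cx': 254.28698546458213, 'cy': 196.54547756623418, 'distortion': array([-0.01651824,  0.        ,  0.        ,  0.        ,  0.        ]), 'xyz': array([348.51981625,   6.40622841, 954.95559835]), 'attitude': array([-2.09459695,  2.14669567, -0.21383677])}
top rack [([248.1, 184.1], 0.86), ([377.4, 205.1], 0.32)]
top end_panel [([239.3, 214.4], 0.84)]
top panel_push [([237.1, 216.5], 0.91)]
top cam [([242.7, 196.2], 0.49)]
top cam_slot [([242.6, 197.6], 0.57)]
top screwdriver [([376.2, 242.8], 0.63), ([377.4, 204.9], 0.51), ([368.7, 202.7], 0.45)]
top tool_block [([339.5, 145.4], 0.85), ([367.8, 199.7], 0.56)]
top block_hole [([386.4, 200.3], 0.9), ([351.2, 144.5], 0.88)]
top steel_cup [([127.9, 224.1], 0.84)]
top matchbox_1 [([198.2, 268.0], 0.56)]
top votive [([321.7, 262.9], 0.66)]
[ 5.91546430e-01  3.08539406e+00 -9.31901143e-06] 1.2 [3.14159265 0.         0.        ]
```

Run:
```python
import cv2
a=cv2.imread("pics/top0.png")[100:310,90:450]; cv2.imwrite("pics/top0c.png",cv2.resize(a,None,fx=2.2,fy=2.2,interpolation=cv2.INTER_CUBIC))
a=cv2.imread("pics/side0.png")[120:310,160:380]; cv2.imwrite("pics/side0c.png",cv2.resize(a,None,fx=3,fy=3,interpolation=cv2.INTER_CUBIC))
```

```text
(no output)
```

View pics/top0c.png

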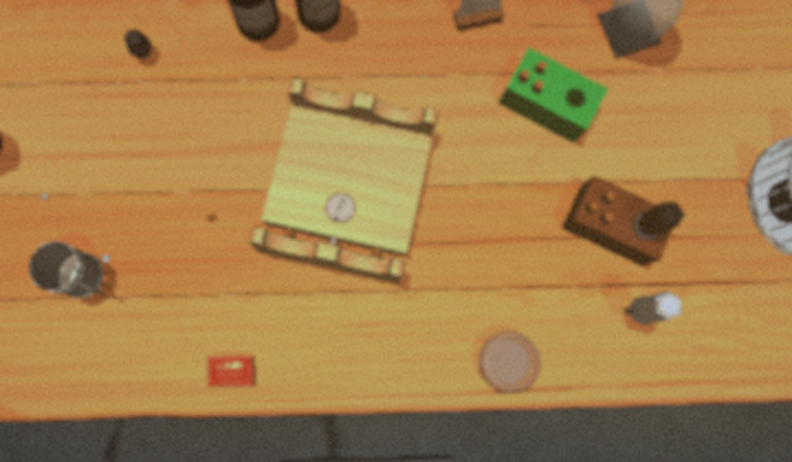

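View pics/side0c.png

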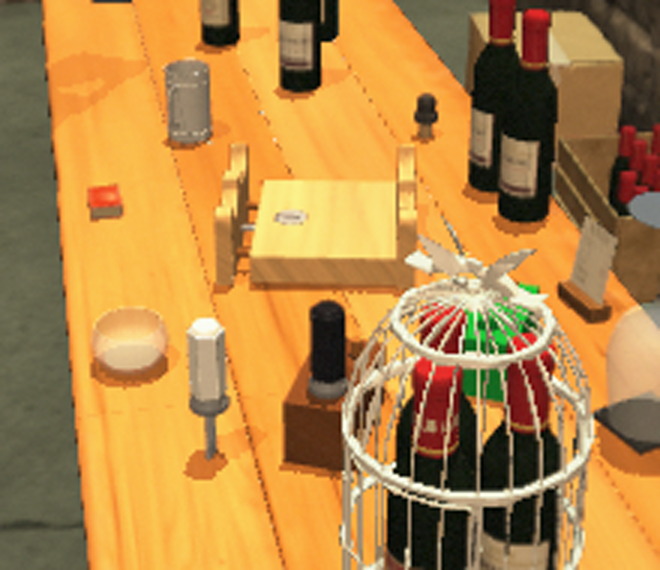

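The top view shows the rack at crop (345,180), the brown block at (620,220) with the black driver at (660,220), and the white look-alike at (655,310). The green block at (555,95) is a decoy. In the side view the black driver stands in the brown block at crop (325,350).

```bash
cat >> h.py <<'E'
def cloud(name,d):
    v,u=np.nonzero(d>0); t,r=ray(name,np.c_[u,v]); return np.c_[u,v],t+r*d[v,u][:,None]
def clip(P,zlo,zhi,c,rad):
    return P[(P[:,2]>zlo)&(P[:,2]<zhi)&(np.hypot(P[:,0]-c[0],P[:,1]-c[1])<rad)]
E
python3 - <<'E'
from h import *
d=np.load("top0.npy"); _,P=cloud("top",d)
print("table z",np.median(clip(P,-20,12,[380,50],250)[:,2]))
for n,uv,z in[("rack",[248,184],0),("cam",[242.7,196.5],36),("push",[237.1,216.5],45),("block",[367.8,199.7],0),("hole",[386.4,200.3],60),("cup",[127.9,224],0),("votive",[321.7,263],0),("mb",[198,268],0),("white",[376,243],0),("panel",[239.3,214.4],0)]:
    print(n,np.round(atz("top",[uv],z)[0],1))
rc=atz("top",[[248,184]],0)[0]; bc=atz("top",[[367.8,199.7]],0)[0]
for n,c,lo,hi,rad in[("deck",rc,31,42,130),("block",bc,53,66,75),("panels",rc,68,92,160)]:
    Q=clip(P,lo,hi,c,rad)
    print(n,len(Q),np.median(Q[:,2]),cv2.minAreaRect(Q[:,:2].astype(np.float32)))
H=clip(P,115,150,bc,75); print("handle",len(H),H.mean(0),np.percentile(H[:,2],[5,50,95]))
H=clip(P,125,150,bc,75); print("handletop",len(H),np.median(H,0),H.min(0),H.max(0))
im=cv2.imread("pics/top0.png")
a=im[180:215,225:262]; b=im[180:220,360:405]
a=cv2.resize(a,(444,420),interpolation=cv2.INTER_CUBIC); b=cv2.resize(b,(350,420),interpolation=cv2.INTER_CUBIC)
b=np.clip(b.astype(float)*2.2,0,255).astype(np.uint8)
cv2.imwrite("pics/ab.png",np.hstack([a,b]))
E
```

```text
table z -1.3184829506221831
rack [573.9  15.7   0. ]
cam [531.6  30.2  36. ]
push [477.1  45.5  45. ]
block [ 521.4 -314.6    0. ]
hole [ 507.7 -342.7   60. ]
cup [470.  345.3   0. ]
votive [ 352.8 -176.3    0. ]
mb [347.9 153.5   0. ]
white [ 402.  -326.5    0. ]
panel [489.1  41.3   0. ]
deck 3650 34.84650358914524 ((559.926025390625, 19.989334106445312), (180.07733154296875, 186.22817993164062), 75.69413757324219)
block 727 58.694166291841384 ((514.4878540039062, -312.67913818359375), (109.29930877685547, 62.1462287902832), 61.71762466430664)
panels 479 80.83729965529335 ((568.273193359375, 17.699790954589844), (179.52061462402344, 203.5499725341797), 75.65662384033203)
handle 145 [ 501.03753796 -329.96643159  133.10388402] [118.78813892 135.26699683 139.58570969]
handletop 124 [ 501.43622448 -330.44719224  136.17431854] [ 488.72182805 -348.06182666  125.38645713] [ 515.04192355 -318.23669527  140.56598154]
```

View pics/ab.png

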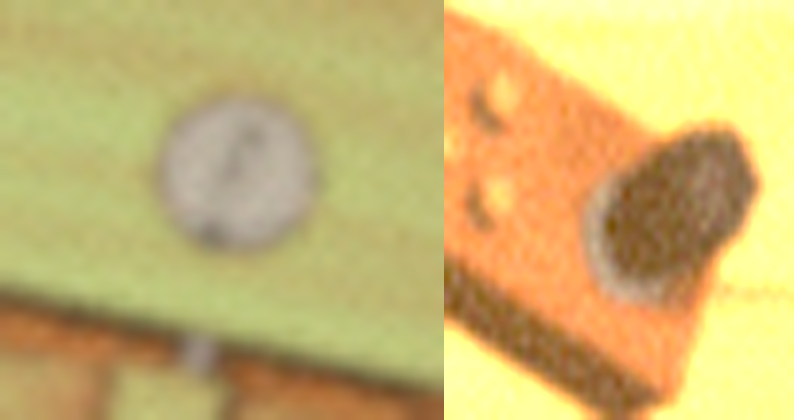

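The cam disc shows at about px (244.3,194.0), its slot turned a little clockwise of the rack's x, with the arrow toward the bolt. The driver's handle leans right in the picture only by parallax. Next: push the panel.

```bash
cat >> h.py <<'E'
RY=np.radians(-14.3); D=np.array([np.cos(RY),np.sin(RY),0]); RO=np.array([576.5,15.6,0])
def rk(x,y,z): return RO+x*D+y*np.array([-D[1],D[0],0])+np.array([0,0,z])
E
python3 - <<'E'
from h import *
print("cam",np.round(atz("top",[[244.3,194.0]],36)[0],1),"rack frame",[round(float((atz("top",[[244.3,194.0]],36)[0]-RO)@v),1) for v in(D,np.array([-D[1],D[0],0]))])
im=cv2.imread("pics/top0.png"); 
# slot yaw: two ends
p=atz("top",[[225+210.5/12-.5,180+235.5/12-.5],[225+258.5/12-.5,180+130.5/12-.5]],36); v=p[1]-p[0]; print("slot yaw",np.degrees(np.arctan2(v[1],v[0])))
# disc by saturation
hsv=cv2.cvtColor(im,cv2.COLOR_BGR2HSV)[184:206,234:256]; m=(hsv[...,1]<70).astype(np.uint8)
n,l,s,c=cv2.connectedComponentsWithStats(m); i=1+np.argmax(s[1:,4]); print("disc",c[i]+[234,184],s[i])
o=down(RY); 
for o in(down(RY),down(RY+np.pi)): print(env.solve_ik(rk(-165,0,150),o))
q=env.observe()["joints"]
o=min((down(RY),down(RY+np.pi)),key=lambda o:abs(env.solve_ik(rk(-165,0,150),o)[5]))
fingers.move_gripper(0)
env.goto(rk(-165,0,180),o); env.move_l(rk(-165,0,42),200)
f0=env.observe()["contact_force"]
print(env.move_l(rk(-80,0,42),30,max_force=15))
s=env.observe(); print(s["time"],s["tcp_pos"],(s["tcp_pos"]-RO)@D,s["contact_force"],f0)
E
```

```text
cam [538.3  25.8  36. ] rack frame [-39.5, 0.4]
slot yaw -25.275651759467923
disc [244.416 194.064] [  4   4  13  13 125]
[-1.54762011e-01 -1.78805013e-01  2.09822348e+00 -8.88178420e-16
  1.22217418e+00  1.66561640e+00]
[-0.15476201 -0.17880501  2.09822348  0.          1.22217418 -1.47597626]
True
6.55 [472.63244385  42.01160046  41.17896384] -107.17293512446808 [-1.66277453 -0.25339579  5.53222087] [1.04659416 0.00878224 0.05842987]
```

Run:
```python
from h import *
r=env.move_l(rk(-90,0,42),20,max_force=18)
s=env.observe(); p=s["tcp_pos"]; print(r,s["time"],(p-RO)@D,s["contact_force"])
env.move_l(p-25*D,200); p=env.observe()["tcp_pos"]; env.move_l([p[0],p[1],200],250)
env.goto([330,-150,260],env.observe()["tool_rot"])
im,d=viewer.read_camera("top"); _,P=cloud("top",d)
Q=clip(P,68,92,[569,18],160); print(cv2.minAreaRect(Q[:,:2].astype(np.float32)))
H=np.array([502,-333.])
for k in range(6):
    y=np.radians(-28.3)+k*np.pi/6
    q=[env.solve_ik([H[0],H[1],160],down(y+a)) for a in(0,np.pi)]
    print(k,np.degrees(y),[None if x is None else np.round(x,2).tolist() for x in q])
# cam pose: j6 range at cam
for a in range(-180,181,30):
    x=env.solve_ik([538,26,110],down(np.radians(a))); print(a,None if x is None else round(x[5],2))
```

```text
True 6.925 -107.50689573246342 [-3.53675742  0.5945653   5.67811268]
((575.5339965820312, 15.732322692871094), (179.29383850097656, 190.05397033691406), 75.59789276123047)
0 -28.3 [[-0.79, 0.29, 1.59, -0.0, 1.26, 1.28], [-0.79, 0.29, 1.59, 0.0, 1.26, -1.86]]
1 1.699999999999996 [[-0.79, 0.29, 1.59, -0.0, 1.26, 0.76], [-0.79, 0.29, 1.59, -0.0, 1.26, -2.39]]
2 31.699999999999992 [[-0.79, 0.29, 1.59, -0.0, 1.26, 0.23], [-0.79, 0.29, 1.59, -0.0, 1.26, -2.91]]
3 61.7 [[-0.79, 0.29, 1.59, 0.0, 1.26, -0.29], [-0.79, 0.29, 1.59, -0.0, 1.26, 2.85]]
4 91.69999999999999 [[-0.79, 0.29, 1.59, 0.0, 1.26, -0.82], [-0.79, 0.29, 1.59, -0.0, 1.26, 2.33]]
5 121.70000000000002 [[-0.79, 0.29, 1.59, 0.0, 1.26, -1.34], [-0.79, 0.29, 1.59, 0.0, 1.26, 1.8]]
-180 -1.75
-150 -2.27
-120 -2.79
-90 2.97
-60 2.44
-30 1.92
0 1.39
30 0.87
60 0.35
90 -0.18
120 -0.7
150 -1.22
180 -1.75
```

Run:
```python
from h import *
H=np.array([502,-333.]); y=np.radians(61.7); o=down(y)
fingers.move_gripper(60)
env.goto([*H,190],o); env.move_l([*H,85],100,max_force=8)
s=env.observe(); print(s["tcp_pos"],s["contact_force"])
fingers.move_gripper(0,20); print(env.observe()["gripper_width"])
fingers.move_gripper(0,60); s=env.observe(); print(s["gripper_width"],s["finger_force"],s["contact_force"],s["time"])
```

```text
[ 502.52972882 -333.49051591   85.93518315] [-0.41012566  0.32693404  0.79699501]
30.45511513013484
28.996798390991124 58.653525710105896 [-0.22938565  0.21656348  5.87301501] 12.925
```

Run:
```python
from h import *
y=np.radians(61.7); p=env.observe()["tcp_pos"]
for dy in(8.5,-8.5):
    fingers.move_gripper(38)
    env.move_l(p,60,ori=down(y+np.radians(dy)))
    fingers.move_gripper(0,20); w=env.observe()["gripper_width"]; print(dy,w)
    if w<28.3: break
fingers.move_gripper(0,70); s=env.observe(); print(s["gripper_width"],s["contact_force"],s["time"])
```

```text
8.5 29.316770460832362
-8.5 30.447969843533002
29.461622335759774 [0.64283736 0.18257551 1.04163032] 14.8333
```

Run:
```python
from h import *
y=np.radians(61.7); p=env.observe()["tcp_pos"]
for dy in(14,22):
    fingers.move_gripper(38)
    env.move_l(p,60,ori=down(y+np.radians(dy)))
    fingers.move_gripper(0,20); w=env.observe()["gripper_width"]; print(dy,w)
    if w<27.6: break
fingers.move_gripper(0,70); s=env.observe(); print(s["gripper_width"],s["contact_force"],s["time"])
```

```text
14 28.35803035537511
22 27.242815553759158
26.297240032170464 [0.46533038 0.06763485 1.34683414] 16.875
```

Run:
```python
from h import *
s=env.observe(); p=s["tcp_pos"]; y=np.radians(61.7+22)
env.move_l([p[0],p[1],p[2]+115],150)
V=np.array([400,-230,270.]); y0=y
env.goto(V,down(y)); print(env.observe()["gripper_width"],env.observe()["contact_force"])
tiles=[]
for k in range(6):
    yy=y0+np.radians([0,30,60,-30,-60,-90][k])
    env.goto(V,down(yy))
    s=env.observe(); im,d=viewer.read_camera("side")
    tip=s["tcp_pos"]-[0,0,75]; uv=proj("side",[tip+[0,0,7]])[0]; K,_,Rm,t=cam("side"); dz=(Rm.T@(tip-t))[2]
    u,v=np.round(uv).astype(int)
    W=d[v-8:v+9,u-15:u+16]; m=(abs(W-dz)<40)
    q=m[5:12].sum(1)
    dirs=ray("side",[uv])[1][0]
    print(k,np.degrees(yy)%180,uv,dz,q,s["joints"][5])
    c=im[v-35:v+20,u-22:u+23]; tiles.append(cv2.resize(c,None,fx=5,fy=5,interpolation=cv2.INTER_CUBIC))
cv2.imwrite("pics/t.png",np.vstack([np.hstack(tiles[:3]),np.hstack(tiles[3:])]))
d=ray("side",[uv])[1][0]; print("view az",np.degrees(np.arctan2(d[1],d[0])),env.observe()["time"])
```

```text
26.35399568547658 [ 0.0713186   0.05565053 -1.76959292]
0 83.7 [219.16061626 184.2590723 ] 1162.9178206259721 [6 6 6 6 6 6 3] -0.6747460216656174
1 113.7 [219.07967871 183.93363119] 1162.8184760593633 [3 4 4 4 4 3 2] -1.1959635012003784
2 143.70000000000002 [219.04073138 183.87894901] 1162.8147164850657 [4 4 2 1 1 1 1] -1.7188552899745082
3 53.70000000000001 [219.04269712 183.87109798] 1162.8147277202695 [6 7 6 6 6 6 0] -0.15155531439606015
4 23.700000000000014 [219.04446325 183.86801859] 1162.8173945803003 [5 6 6 6 6 6 0] 0.3699207290069102
5 173.70000000000002 [219.04521978 183.86567293] 1162.8149682148464 [4 4 4 4 4 3 2] 0.892987369133138
view az 84.95459993390668 22.7
```

View pics/t.png

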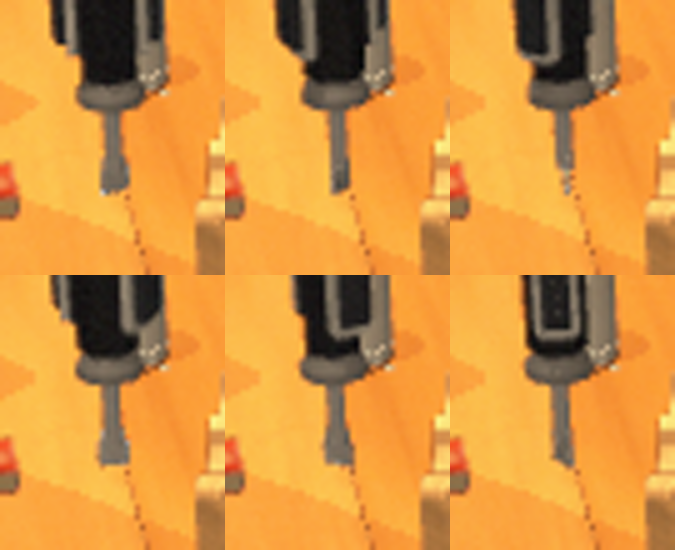

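Blade is edge-on at tool yaw 143.7° (tile 3) and broadside at 53.7° (tile 4), so blade yaw = tool yaw − 60°. Now I measure the driver's offset in the grip by a half turn.

```bash
cat >> h.py <<'E'
def shaft(n=2):
    """side view: (measured - projected) column of the shaft, in mm of the camera's x"""
    K,_,Rm,t=cam("side"); out=[]
    for _ in range(n):
        p=np.array(env.observe()["tcp_pos"])-[0,0,75]; im,d=viewer.read_camera("side")
        for h in np.arange(19,44,2.5):
            u,v=proj("side",[p+[0,0,h]])[0]; dz=(Rm.T@(p+[0,0,h]-t))[2]; r=int(round(v)); c=int(round(u))
            m=abs(d[r,c-12:c+13]-dz)<45; sat=cv2.cvtColor(im[r:r+1,c-12:c+13],cv2.COLOR_BGR2HSV)[0,:,1]
            w=m.astype(float)
            if m.sum(): out.append(((w*np.arange(-12,13)).sum()/w.sum()+c-u)*dz/K[0,0])
    return np.median(out),np.std(out),len(out),im
E
python3 - <<'E'
from h import *
V=np.array([400,-230,270.])
for a in(0,180):
    env.goto(V,down(np.radians(a))); r=shaft(); print(a,r[:3])
C=np.array([538.4,25.7]); 
env.goto([*C,36+75+30],down(np.radians(217)))
s=env.observe(); print(s["joints"],s["tcp_pos"],s["time"]); r=shaft(); print("cam",r[:3])
im=r[3]
u,v=proj("side",[[*C,36]])[0]; print("cam px pred",u,v)
hsv=cv2.cvtColor(im,cv2.COLOR_BGR2HSV); a,b=int(u)-16,int(v)-12
m=(hsv[b:b+24,a:a+32,1]<75).astype(np.uint8); n,l,st,c=cv2.connectedComponentsWithStats(m); print([(c[i]+[a,b],st[i]) for i in range(1,n) if st[i,4]>10])
c=im[int(v)-65:int(v)+25,int(u)-50:int(u)+50]; cv2.imwrite("pics/cam1.png",cv2.resize(c,None,fx=6,fy=6,interpolation=cv2.INTER_CUBIC))
E
```

```text
0 (np.float64(0.07390864145498899), np.float64(0.40009979939639984), 20)
180 (np.float64(1.801918850800257), np.float64(0.3554712388188367), 20)
[-1.78127999e-01  1.53042930e-01  1.78740624e+00 -5.53970103e-04
  1.19972173e+00 -2.39317103e+00] [538.89325359  24.64717125 141.77441124] 27.0083
cam (np.float64(1.0848356505809846), np.float64(3.782579817399322), 20)
cam px pred 255.69248952770945 192.29464687218837
[(array([256.5, 181.5]), array([16,  0,  4,  4, 16], dtype=int32)), (array([256.5       , 191.64705882]), array([13, 10, 10,  4, 34], dtype=int32))]
```

View pics/cam1.png

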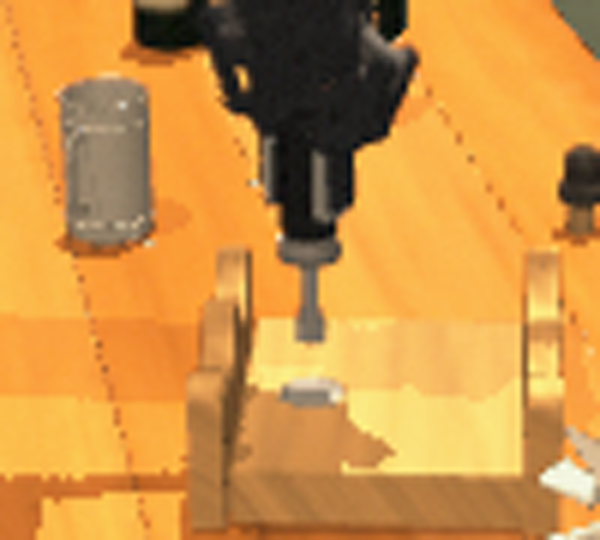

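The blade hangs nearly in line with the cam (crop 311,335 over 311,392). I now descend gently and feel for the slot, sweeping across it.

```bash
cat >> h.py <<'E'
BY=np.radians(217); TX=np.array([np.cos(BY),np.sin(BY),0]); OFF=-0.86*TX
def at(xy,z,yaw=BY,speed=60,**k):
    """line to a pose of the driver's axis, standing error of the arm corrected"""
    off=-0.86*np.array([np.cos(yaw),np.sin(yaw),0])
    return env.move_l(np.array([xy[0],xy[1],z])-off,speed,ori=down(yaw),**k)
E
python3 - <<'E'
from h import *
s=env.observe(); tip=s["tcp_pos"]+OFF-[0,0,75.9]; print("tip",tip,"proj",proj("side",[tip]),"meas ~(256,183.2)")
C=np.array([539.2,25.8])
b=s["tcp_pos"]-np.array([538.4,25.7,141]); print("bias",b, R.from_rotvec(s["tool_rot"]).as_euler('zyx',degrees=True))
at(C-b[:2],118); s=env.observe(); print(s["tcp_pos"]+OFF)
hit=at(C-b[:2],103,speed=12,max_force=4); s=env.observe(); print(hit,s["tcp_pos"]+OFF,s["contact_force"],s["time"])
E
```

```text
tip [539.65423479  24.82244742  66.05136199] proj [[255.99355464 183.94115274]] meas ~(256,183.2)
bias [ 0.56740825 -1.3951135   0.95136199] [1.43122007e+02 9.75222383e-02 1.79961984e+02]
[538.33691411  27.23661439 117.53512082]
True [538.58619954  27.20955865 106.32796223] [-0.43429981 -0.03987867  4.73707021] 28.5583
```

Contact at TCP z 106.3, i.e. about the slot's floor level, so it seems to have dropped in. I grip harder and turn in small steps while watching the moment.

Run:
```python
from h import *
C=np.array([539.2,25.8])-[0.567,-1.395]
fingers.move_gripper(0,110)
at(C,105.0,speed=20)
s=env.observe(); t0=s["wrist_torque"]; print(s["tcp_pos"],s["contact_force"],np.round(t0,3),s["gripper_width"],s["time"])
for k in range(1,6):
    at(C,105.0,yaw=BY-0.12*k,speed=20); s=env.observe()
    print(round(0.12*k,2),np.round(s["wrist_torque"]-t0,3),np.round(s["contact_force"],1),np.round(s["tcp_pos"],1),round(s["joints"][5],3),s["time"])
```

```text
[538.23240884  26.73169942 106.33177225] [-3.74873054  1.71384574  9.3020701 ] [0.171 0.736 0.054] 25.662165729640574 29.025
0.12 [-0.337 -0.001 -0.021] [-3.2 -0.9  8.6] [538.2  26.4 106.3] -2.271 29.2917
0.24 [-0.531  0.047  0.019] [-3.1 -2.1  7.8] [538.2  26.3 106.3] -2.151 29.5583
0.36 [-0.413 -0.04   0.023] [-2.9 -0.8  8.7] [538.2  26.4 106.3] -2.031 29.825
0.48 [-0.34  -0.02   0.026] [-3.3 -1.4  9. ] [538.2  26.6 106.3] -1.911 30.0917
0.6 [-0.344 -0.105  0.064] [-3.1 -1.3  8.3] [538.3  26.8 106.3] -1.79 30.3583
```

Run:
```python
from h import *
im,d=viewer.read_camera("side"); u,v=256,192
a=cv2.resize(im[v-40:v+25,u-40:u+40],None,fx=7,fy=7,interpolation=cv2.INTER_CUBIC); cv2.imwrite("pics/cam2.png",a)
s=env.observe(); print(s["joint_efforts"],s["wrist_torque"],proj("side",[s["tcp_pos"]+OFF-[0,0,75.9]]))
```

```text
[  0.21415045 -34.03879881 -27.52776682   0.36329504  -0.89614207
   0.06711462] [-0.14092937  0.65376871  0.04682049] [[255.80429286 193.60114658]]
```

View pics/cam2.png

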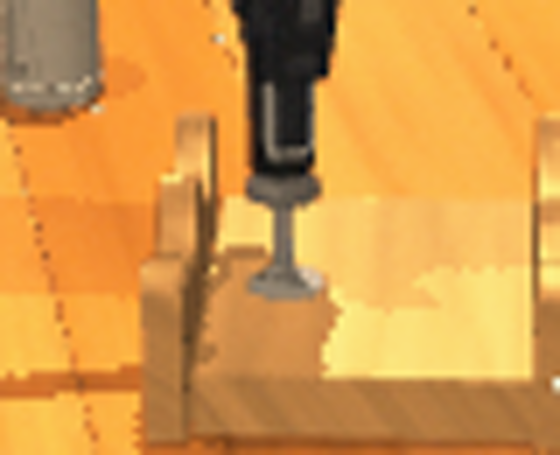

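Collar sits ~12 px above the cam centre, which matches the blade being down in the slot. I continue turning, watching the joint-6 effort too.

Run:
```python
from h import *
C=np.array([539.2,25.8])-[0.567,-1.395]
k=0.6
while k<1.3:
    k+=0.1 if k<0.85 else 0.06
    at(C,105.0,yaw=BY-k,speed=20); s=env.observe()
    tz=s["wrist_torque"][2]; print(round(k,2),np.round(s["wrist_torque"],3),round(s["joint_efforts"][5],3),np.round(s["contact_force"],1),round(s["joints"][5],3),round(s["time"],2))
    if tz>0.30: break
im,d=viewer.read_camera("top"); cv2.imwrite("pics/top3.png",im); _,P=cloud("top",d)
Q=clip(P,68,88,[569,18],160); x=(Q-RO)@D; yy=Q[:,:2]@np.array([-D[1],D[0]])
print(np.percentile(x[x<-60],[1,5,50,95,99]),(x<-60).sum())
```

```text
0.7 [-0.144  0.558  0.044] 0.19 [-2.7 -0.2  7.8] -1.69 30.66
0.8 [-0.106  0.57   0.138] 0.245 [-2.1  0.   7.9] -1.59 30.91
0.9 [-0.044  0.498  0.158] 0.259 [-1.9 -0.2  7.7] -1.49 31.16
0.96 [-0.032  0.426  0.191] 0.246 [-2.6 -0.4  7.4] -1.43 31.41
1.02 [-0.069  0.43   0.183] 0.237 [-0.7  0.1  8.2] -1.37 31.66
1.08 [-0.032  0.414  0.204] 0.244 [-1.4 -0.4  6.9] -1.31 31.91
1.14 [-0.037  0.4    0.145] 0.236 [-1.4 -0.1  8.2] -1.25 32.16
1.2 [0.007 0.259 0.236] 0.248 [-1.2 -1.   7.2] -1.19 32.41
1.26 [0.027 0.259 0.142] 0.24 [-0.9  0.4  7.6] -1.13 32.66
1.32 [0.02  0.208 0.203] 0.24 [-0.8 -0.5  7.7] -1.07 32.91
[-93.82527787 -93.60668292 -85.51238716 -76.17495977 -75.81463893] 66
```

```bash
cat > turn.py <<'E'
from h import *
import sys
C=np.array([539.2,25.8])-[0.567,-1.395]
k,end,stop=map(float,sys.argv[1:4])
while k<end:
    k+=0.04
    at(C,105.0,yaw=BY-k,speed=20); T=[];J=[]
    for _ in range(5): env.hold(0.02); s=env.observe(); T.append(s["wrist_torque"][2]); J.append(s["joint_efforts"][5])
    print(round(k,2),round(np.mean(T),3),round(np.mean(J),3),round(s["joints"][5],3),np.round(s["tcp_pos"],1),round(s["time"],2))
    if np.mean(J)>stop: break
E
python3 turn.py 1.32 2.0 0.35
```

```text
1.36 0.185 0.196 -1.03 [539.   27.6 106.4] 33.29
1.4 0.206 0.207 -0.99 [539.1  27.6 106.4] 33.62
1.44 0.202 0.202 -0.95 [539.1  27.6 106.4] 33.96
1.48 0.174 0.202 -0.91 [539.2  27.7 106.4] 34.29
1.52 0.192 0.233 -0.87 [539.2  27.6 106.4] 34.62
1.56 0.263 0.269 -0.83 [539.2  27.7 106.3] 34.96
1.6 0.227 0.25 -0.79 [539.3  27.7 106.4] 35.29
1.64 0.254 0.295 -0.75 [539.3  27.7 106.4] 35.62
1.68 0.332 0.35 -0.71 [539.4  27.7 106.4] 35.96
```

Run:
```python
from h import *
T=[];J=[]
for _ in range(15): env.hold(0.02); s=env.observe(); T.append(s["wrist_torque"][2]); J.append(s["joint_efforts"][5])
print(np.mean(T),np.std(T),np.mean(J),np.std(J),s["time"])
```

```text
0.3287222361326465 0.018766771040106975 0.33792186714708805 0.0004947503764011064 36.2083
```

Torque is 0.33–0.34 Nm and had been rising since about 0.17 rad earlier, so at ~400 N/rad the clamp is about 55–65 N. That is well inside the window, so I stop here. Now I unload, lift out and return the driver.

Run:
```python
from h import *
C=np.array([539.2,25.8])-[0.567,-1.395]; y=BY-1.68+0.10
at(C,105,yaw=y,speed=20); s=env.observe(); print(s["wrist_torque"][2],s["joint_efforts"][5],s["contact_force"])
at(C,122,yaw=y,speed=60); at(C,235,yaw=y,speed=200)
yb=np.radians(83.7); o=down(yb); off=-0.86*np.array([np.cos(yb),np.sin(yb)])
T=np.array([502.4,-334.4])-off
env.goto([*T,230],o); s=env.observe(); e=s["tcp_pos"][:2]-T; print("err",e,s["time"])
im,d=viewer.read_camera("top"); cv2.imwrite("pics/top4.png",im); _,P=cloud("top",d)
Q=clip(P,68,88,[569,18],160); print(cv2.minAreaRect(Q[:,:2].astype(np.float32)))
T2=T-e
env.move_l([*T2,155],120); 
h=env.move_l([*T2,84],50,max_force=6); s=env.observe(); print(h,s["tcp_pos"],s["contact_force"],s["time"])
a=im[170:225,215:270]; cv2.imwrite("pics/cam4.png",cv2.resize(a,None,fx=8,fy=8,interpolation=cv2.INTER_CUBIC))
```

```text
0.10440028905598525 0.0011261771214776672 [0.380406   0.52319363 5.84966262]
err [0.42770308 1.22901803] 38.9667
((576.564208984375, 15.74066162109375), (179.84628295898438, 186.71961975097656), 75.63496398925781)
True [ 501.87795566 -334.56041367   86.52911995] [-0.49427534  1.00720081  4.75673876] 41.05
```

View pics/cam4.png

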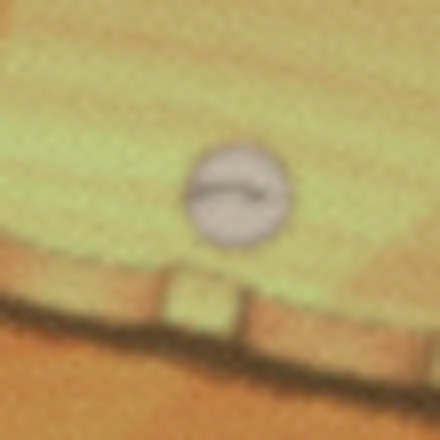

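The picture shows no gap between panel and deck (depth extent 186.7 mm, against 186 nominal). The cam's arrow has swung to the left (+y), so it turned clockwise. The driver's collar rests at block height, so I release, check and hand in.

Run:
```python
from h import *
fingers.move_gripper(60)
s=env.observe(); p=s["tcp_pos"]; env.move_l([p[0],p[1],p[2]+110],150)
env.goto([330,-100,280],env.observe()["tool_rot"])
im,_=viewer.read_camera("side"); im2,d=viewer.read_camera("top"); _,P=cloud("top",d)
H=clip(P,120,150,[502,-334],40); print(len(H),np.median(H,0) if len(H) else 0,env.observe()["time"])
a=cv2.resize(im[120:310,160:380],(660,570)); cv2.imwrite("pics/side5.png",a)
```

```text
137 [ 498.5577496  -329.88181578  135.73757425] 43.6167
```

View pics/side5.png

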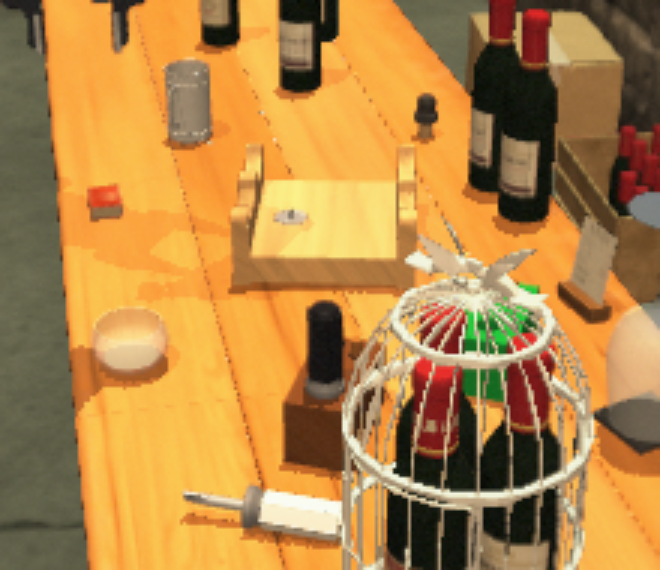

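The white look-alike, upright at the start, now lies on the bar at crop (260,510). I'll check in the saved pictures when it fell.

Run:
```python
from h import *
im,_=viewer.read_camera("top"); cv2.imwrite("pics/top6.png",im)
t=[cv2.resize(cv2.imread(f"pics/{n}.png")[170:270,330:450],None,fx=3.2,fy=2.9,interpolation=cv2.INTER_CUBIC) for n in("top0","top3","top4","top6")]
cv2.imwrite("pics/cmp.png",np.vstack([np.hstack(t[:2]),np.hstack(t[2:])]))
print(proj("top",[[402,-326,0],[402,-326,130]]),proj("side",[[402,-326,0],[402,-326,130]]))
```

```text
[[375.82133603 243.00056374]
 [394.73768666 239.36132736]] [[228.16475799 271.92071092]
 [225.89090895 227.92215631]]
```

View pics/cmp.png

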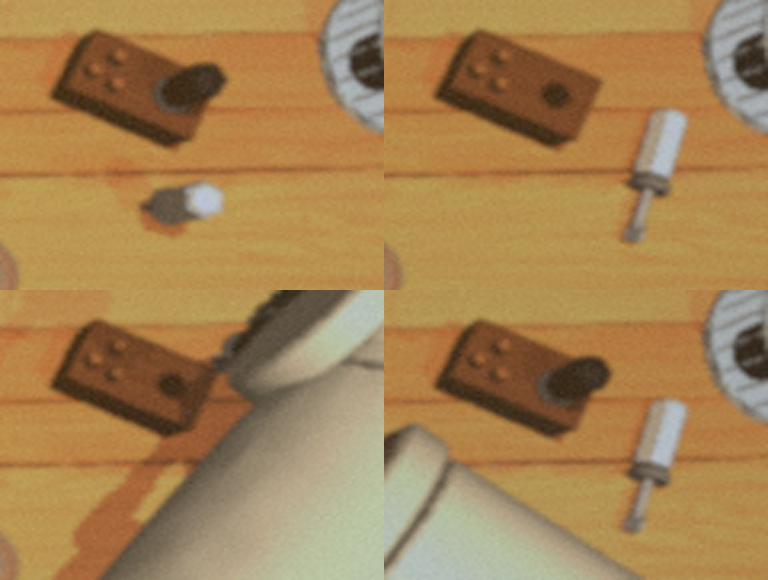

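```bash
python3 -c "
from h import *
print(finish_job())"
```

```text
the job is handed in; nothing more can be done
None
```

The panel is drawn flush, the cam is tight at about 0.33–0.34 Nm (just under the stated 0.35; I estimate 55–65 N), the black screwdriver is back in its hole and the job is handed in, but the white look-alike toppled during the first 33 s; I don't know why, and I left it lying rather than handle it.

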